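# Consumables back into their parking trays

### The arm

A 6-joint arm with a two-finger parallel gripper is mounted at the origin on a cart in front of the work surface, level with it; the furniture and walls round the work are solid. World frame = base frame: x ahead of the robot, y to its left, z up, the work surface at z = 0. Lengths are in mm, angles in rad, forces in N, time in s.
With the tool pointing down it reaches from about 400 to 825 mm from the base axis. Payload 7 kg.
Tool frame: the origin (TCP) lies between the finger pads; the fingertips stand robot.tip_extent ahead of it and the grasp point (between the pads) lies 11 mm behind it (robot.tip_extent is the distance from the TCP to the fingertips, in mm); z points along the fingers, y is the line along which they close (so a half turn about z gives the same grasp; the last joint's range is limited). The gripper opens to 88 mm and grips with 3 to 60 N. Pads are 19 mm wide; open, the fingers measure 130 mm over their backs; the gripper's body (78 mm by 193 mm) begins 47 mm behind the grasp point.
Start: joints at [-1.04, 0.359, 0.012, 0, -1.224, -0.288], TCP at [162.259, -655.185, 234.561] pointing down, gripper open.
Joint ranges: [-3.07, 3.07], [-1.43, 2.12], [-1.02, 1.25], [-3.03, 1.67], [-3.05, -0], [-3.03, 3.03]. Speed limits (rad/s): [2.39, 2.39, 3.01, 3.14, 3.14, 3.14].

### API

Orientations are given as a rotation vector (axis times angle).
In Python, from workcell import robot gives the robot as it stands.
- The arm moves only by the tool drive_tool, never from a script. Its argument "targets" is a list that holds one entry, the list of rows, each a list of 4 numbers: the shift along the tool's x, y, z in cm, then the turn about the tool's z in rad. A call has exactly 10 rows; each row is the pose to reach, as a shift and turn from the pose commanded when the call began, along the tool's axes at that moment; what a row does not reach only later rows make up. A row lasts 1/10 s, in which the tool goes at most 50 mm and 8.59 degrees, less where a joint would pass 70% of its speed; a pose out of reach is approached as far as the arm can. A call with a gripper value outside its range is refused whole. "claw" is the opening, from 0 (shut) to 1 (fully open), set as the call begins (left out, the last holds). The fingers move at their own pace and stop on an object; "force" is the grip in N (left out, the last holds). Time passes only in rows, so rows that repeat a pose let the fingers close, or fill a call up. It gives the time, the measured TCP pose, the force, the opening and the grip force at its end, in the units of the state.
- robot.read_state(): the state, without advancing time (a new reading comes with each control period).
- robot.camera(name): name is "scene" or "side" or "wrist"; returns the picture (480x640x3 uint8, blue, green, red); there is no depth.
- robot.calibration(name): a dict with "fx", "fy", "cx", "cy" (pixels), "dist_coeffs" ([k1, k2, p1, p2, k3] as OpenCV has them; the pictures are not rectified), "world_to_cam" (4x4, takes a point from world to camera coordinates). Camera axes: x right, y up, looking along -z (the intrinsics and any distortion apply to the point x, -y, -z); pixel columns grow to the right and rows downward; lengths in mm; the calibration is good to about 2 mm. A picture is of the moment at which its call begins: read the wrist's pose just before it. calibration takes no time and is no camera call; for the wrist camera it gives the pose at the moment of the call.
- robot.close_job(): hands the job in; it is judged then, once.
The state is a dict: "time_s": time; "joint_pos": joint angles; "joint_vel": joint speeds; "effort": joint torques, N m; "position": TCP position; "orientation": TCP orientation; "force": force on the tool from outside, world axes, zero at the start; "torque": the same for the moment, N m; "width": finger opening in mm; "finger_force": force on a finger pad.
Only numpy, scipy, OpenCV 4.12 (cv2) and the standard library are available. Lean on these libraries where they do the work, as an engineer would, in place of code of your own. Each camera call takes 0.05 s, during which the arm holds its last target. There are 200 camera calls.

### The job

Put the four consumables back into their own parking trays: the carton, the small parts box, the solder spool and the jar each go upright into the tray of their own shape and size (a little wider all round than the thing), the carton and the parts box with their long side along the tray's long side. Each must lie flat on the tray's floor inside the low rim, released; leave the yellow tape roll where it is.

Things in the scene. Friction and masses are not known exactly. Their poses are not given: they have to be found in the camera images.
- carton: Loose brown cardboard carton, 41 (x) x 75 (y) x 46 (z) mm, 0.12 kg. Origin: centre of its underside; z up, y along its long side. Stands on the bench mat (z = 0).
- parts_box: Loose small grey lidded parts box with a black latch, 39 (x) x 51 (y) x 18 (z) mm, 0.05 kg. Origin: middle of its underside (the solid body reaches from -17 to +20 mm in x and -26 to +26 mm in y); z up, y along its long side. Stands on the bench mat (z = 0).
- spool: Loose white spool of solder wire standing on its flange, round, 60 mm in diameter, 42 mm high to the top flange (a thin wire end sticks up to 61 mm), 0.24 kg. Origin: centre of its underside; z up. Grasp it across the diameter. Stands on the bench mat (z = 0).
- jar: Loose round screw-lid jar, green with a black lid, 44 mm in diameter, 30 mm high, 0.07 kg. Origin: centre of its underside; z up. Stands on the bench mat (z = 0).
- carton_tray: Fixed grey oblong tray for the carton, dark floor, the longest of the four trays: inside 58 (x) x 92 (y) mm. As in all four trays the inner floor is 6 mm and the top of the 3 mm thick rim 10 mm above the origin. Origin: the middle of the tray at z = 0; y along its long side.
- box_tray: Fixed grey oblong tray for the parts box, dark floor, the shorter of the two oblong ones: inside 55 (x) x 68 (y) mm. Origin: the middle of the tray at z = 0, floor 6 mm and rim 10 mm above it; y along its long side.
- spool_tray: Fixed grey round tray for the solder spool, dark floor, the larger of the two round ones: inside diameter 76 mm. Origin: the middle of the tray at z = 0, floor 6 mm and rim 10 mm above it.
- jar_tray: Fixed grey round tray for the jar, dark floor, the smaller of the two round ones: inside diameter 60 mm. Origin: the middle of the tray at z = 0, floor 6 mm and rim 10 mm above it.
- tape_roll: Loose roll of yellow tape lying flat on the desk at the right, 67 mm in diameter, 19 mm high; a bystander to be left where it is. Origin: centre of its underside (z = -3 mm).
Things that resemble listed ones, but are neither listed nor needed, are in the scene too. Leave any purple look-alike of the jar alone.

How it is judged (in metres and radians):
At the end, for the whole second after the job is handed in: Each of the four lies flat (tilt under 0.06 rad, underside less than 9 mm above the tray's origin, so within the rim and not on it) in its own tray, within 14 mm of the tray's middle, the carton within 0.35 rad and the parts box within 0.45 rad of the tray's long side, all at rest (horizontal distance between carton and carton_tray below 0.014 m and z of carton in the frame of carton_tray below 0.009 m and angle between each of carton, parts_box, spool, jar's own z axis and vertical below 0.06 rad and linear speed of each of carton, parts_box, spool, jar below 0.02 m/s and angle between the y axis of carton and the y axis of carton_tray, either way round below 0.35 rad and horizontal distance between parts_box and box_tray below 0.014 m and z of parts_box in the frame of box_tray below 0.009 m and angle between the y axis of parts_box and the y axis of box_tray, either way round below 0.45 rad and horizontal distance between spool and spool_tray below 0.014 m and z of spool in the frame of spool_tray below 0.009 m and horizontal distance between jar and jar_tray below 0.014 m and z of jar in the frame of jar_tray below 0.009 m); the robot touches nothing.
It fails at once if the tape roll was pushed more than 20 mm from its place (distance of tape_roll from where it was at the start of the episode above 0.02 m).
It also fails if it takes over 106 s, if anything falls off the work surface, if the arm or the gripper's body presses on something with over 40 N, if the wrist force passes 120 N, or if a joint passes its speed limit or range.

## Working session

There is one attempt and no reset: what is moved stays moved. The work goes in short steps, Python scripts to look and compute and a tool call to move; the robot and the scene stay as the last step left them, time stands still between calls to the robot, and variables do not carry over. Pictures are saved under pics/ and viewed, at most 14 in all, crops included, and the job is handed in when it is done.

Besides the shell and the picture viewer there is one more tool, called after "Request:" in YAML: its name, and indented under it one key for each argument. drive_tool: Moves the arm, as the interface text tells. Its arguments: {"type":"object","properties":{"targets":{"type":"array","items":{"type":"array","items":{"type":"array","items":{"type":"number"}}}},"claw":{"type":"number"},"force":{"type":"number"}},"required":["targets"]}

```bash
mkdir -p pics; ls; python3 - <<'E'
from workcell import robot
import cv2,numpy as np
s=robot.read_state();print(s, robot.tip_extent)
for n in("scene","side","wrist"):
    c=robot.calibration(n);print(n,{k:np.round(v,4).tolist() for k,v in c.items()})
    cv2.imwrite(f"pics/{n}0.png",robot.camera(n))
E
```

```text
pics
{'time_s': 0.0, 'joint_pos': array([-1.03991573e+00,  3.59366748e-01,  1.10920659e-02, -3.04388087e-04,
       -1.22408399e+00, -2.88098358e-01]), 'joint_vel': array([-4.17162725e-04, -9.05441248e-05, -7.43399398e-04, -2.69561289e-04,
       -4.47146340e-04, -4.66406180e-04]), 'effort': array([ 1.03608563e-03, -5.82722104e+01,  2.93054903e+01,  6.99698836e+00,
        7.00484510e-03, -2.01254147e-04]), 'position': array([ 162.13048433, -654.77736908,  233.65838717]), 'orientation': array([ 3.80220280e-01, -3.11813604e+00, -2.42993453e-03]), 'force': array([0.15393372, 0.06464484, 0.26553709]), 'torque': array([-0.06605755,  0.02705436,  0.03564605]), 'finger_force': 0.0, 'width': 87.6923793014794} 8.0
scene {'fx': 448.2898, 'fy': 448.2898, 'cx': 317.7868, 'cy': 236.782, 'dist_coeffs': [-0.0573, 0.0, 0.0, 0.0, 0.0], 'world_to_cam': [[0.7595, -0.6504, -0.0098, -220.7185], [0.4465, 0.5103, 0.735, -336.5491], [-0.4731, -0.5626, 0.678, -860.224], [0.0, 0.0, 0.0, 1.0]]}
side {'fx': 465.1704, 'fy': 465.1704, 'cx': 326.0546, 'cy': 240.1246, 'dist_coeffs': [-0.0711, 0.0, 0.0, 0.0, 0.0], 'world_to_cam': [[-0.9989, 0.0449, -0.015, 440.6312], [-0.0312, -0.3872, 0.9215, 38.4709], [0.0355, 0.9209, 0.3882, -1529.3409], [0.0, 0.0, 0.0, 1.0]]}
wrist {'fx': 399.7685, 'fy': 399.7685, 'cx': 321.409, 'cy': 238.8386, 'dist_coeffs': [-0.0412, 0.0, 0.0, 0.0, 0.0], 'world_to_cam': [[-0.2403, 0.9707, 0.0027, 673.4146], [-0.9415, -0.2325, -0.2439, 30.5544], [-0.2361, -0.0611, 0.9698, -389.9805], [0.0, 0.0, 0.0, 1.0]]}
```

View pics/scene0.png

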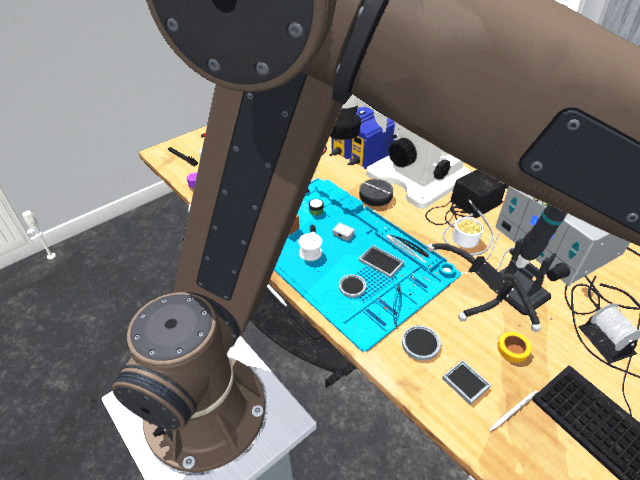

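View pics/side0.png

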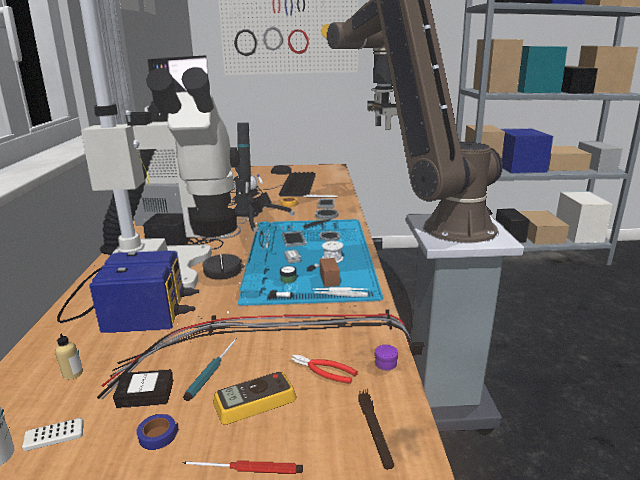

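Scene view: the jar is at (316,207), with a purple look-alike at (193,181). The grey parts box is at (343,231), and the spool is at (311,246); the white cup at (467,232) and the wire reel at (612,325) could be confused with it. The carton is mostly hidden behind the arm at (295,225), and the side view shows it at (331,272). Trays are at (381,260) and (467,381) for the oblong ones, and (352,286) and (421,343) for the round ones.

```bash
cat > h.py <<'E'
from workcell import robot
import cv2,numpy as np
from scipy.spatial.transform import Rotation as R
def K(c): return np.array([[c['fx'],0,c['cx']],[0,c['fy'],c['cy']],[0,0,1.]])
def back(c,px,z):
    u=cv2.undistortPoints(np.array(px,float).reshape(-1,1,2),K(c),np.array(c['dist_coeffs'])).reshape(-1,2)
    W=np.array(c['world_to_cam']);Rw,t=W[:3,:3],W[:3,3]
    d=np.c_[u[:,0],-u[:,1],-np.ones(len(u))]@Rw
    o=-Rw.T@t
    return o+d*((np.broadcast_to(z,len(u))-o[2])/d[:,2])[:,None]
def proj(c,P):
    W=np.array(c['world_to_cam']);q=np.atleast_2d(P)@W[:3,:3].T+W[:3,3]
    q=q*[1,-1,-1]
    return cv2.projectPoints(q,np.zeros(3),np.zeros(3),K(c),np.array(c['dist_coeffs']))[0].reshape(-1,2)
def crop(src,dst,x,y,w,h,f):
    im=cv2.imread(src)[y:y+h,x:x+w];cv2.imwrite(dst,cv2.resize(im,None,fx=f,fy=f,interpolation=cv2.INTER_CUBIC))
E
python3 - <<'E'
from h import *
np.set_printoptions(suppress=True,precision=0)
c=robot.calibration('scene')
print(back(c,[(381,260),(352,286),(421,343),(467,381),(515,347)],[8,8,8,8,8]))
print(back(c,[(316,203),(343,229),(311,240)],[30,18,42]))
c=robot.calibration('side')
print(back(c,[(293,238),(331,236),(326,213),(326,203)],8)); print(back(c,[(289,270),(331,264),(332,244),(293,254),(386,350)],[30,46,42,18,30]))
crop('pics/scene0.png','pics/sc.png',255,170,200,150,4)
crop('pics/side0.png','pics/si.png',235,180,160,120,5)
E
```

```text
[[ 548.   52.    8.]
 [ 432.   38.    8.]
 [ 431. -177.    8.]
 [ 431. -298.    8.]
 [ 575. -319.    8.]]
[[557. 318.  30.]
 [548. 195.  18.]
 [439. 199.  42.]]
[[ 547.   57.    8.]
 [ 428.   50.    8.]
 [ 434. -167.    8.]
 [ 429. -281.    8.]]
[[551. 325.  30.]
 [443. 331.  46.]
 [432. 193.  42.]
 [544. 200.  18.]
 [357. 681.  30.]]
```

View pics/sc.png

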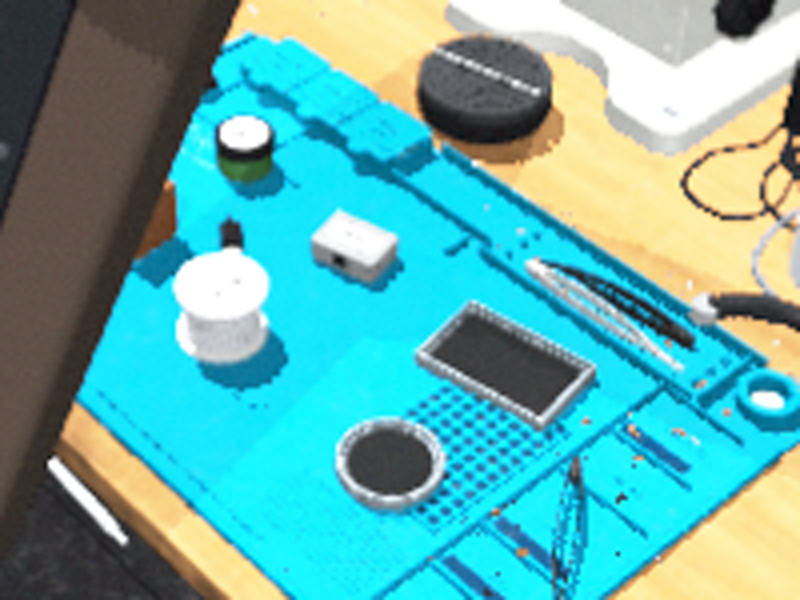

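View pics/wrist0.png

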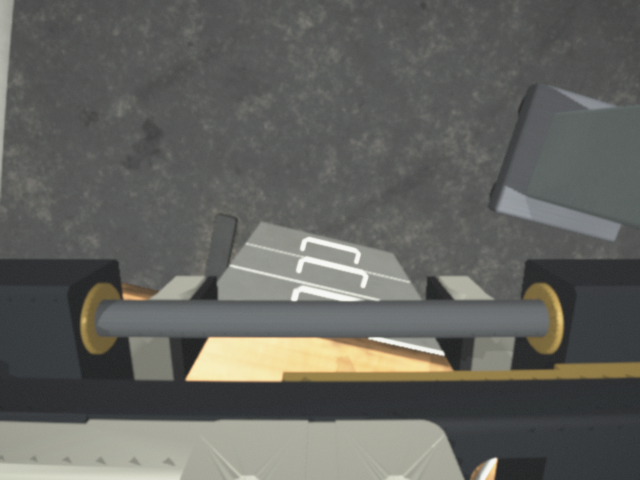

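View pics/si.png

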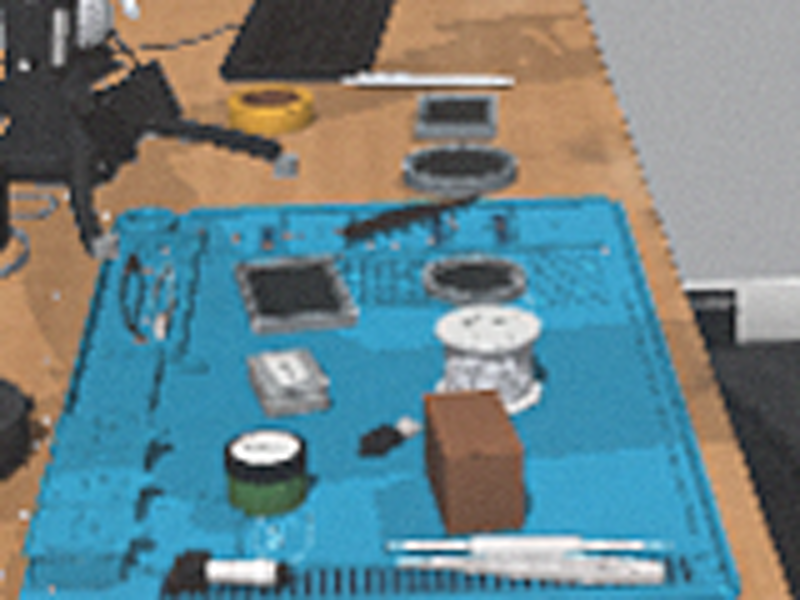

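```bash
python3 - <<'E'
from h import *
np.set_printoptions(suppress=True,precision=0)
c=robot.calibration('scene')
f=lambda L:np.array(L)/4+[255-.4,170-.4]
print('ctray',back(c,f([(471,302),(415,352),(541,427),(595,370)]),10))
print('box',back(c,f([(342,209),(312,238),(360,258),(398,243)]),18))
print('jartray',back(c,f([(390,419),(337,462),(390,506),(445,462)]),10))
w=robot.calibration('wrist');W=np.array(w['world_to_cam']);print(-W[:3,:3].T@W[:3,3])
crop('pics/scene0.png','pics/sc2.png',390,315,160,100,5)
E
```

```text
ctray [[569. 104.  10.]
 [509.  95.  10.]
 [522.  -2.  10.]
 [584.   9.  10.]]
box [[563. 222.  18.]
 [527. 214.  18.]
 [537. 177.  18.]
 [567. 172.  18.]]
jartray [[457.  64.  10.]
 [408.  59.  10.]
 [409.  14.  10.]
 [457.  17.  10.]]
[  99. -670.  384.]
```

View pics/sc2.png

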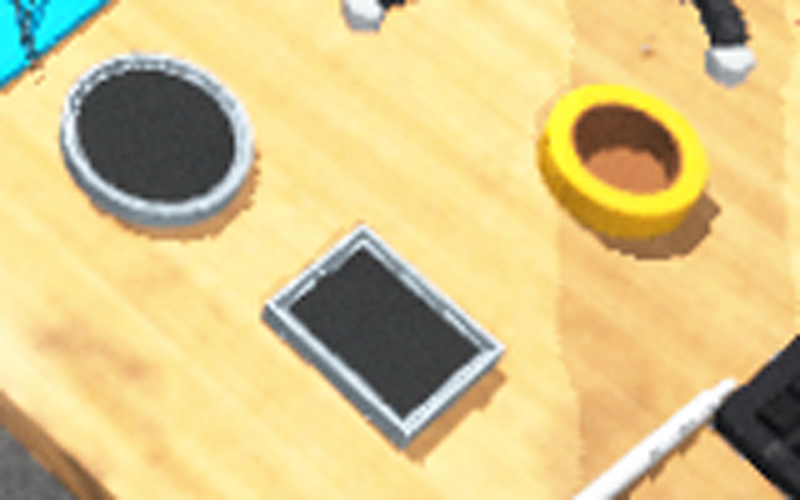

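```bash
python3 - <<'E'
from h import *
np.set_printoptions(suppress=True,precision=1)
c=robot.calibration('scene')
f=lambda L:np.array(L)/5+[390-.4,315-.4]
def rep(n,P): print(n,P[:,:2].tolist() and np.round(P[:,:2]).tolist(),'mean',P.mean(0),'sides',np.linalg.norm(P-np.roll(P,-1,0),axis=1))
for z in(10,7):rep('btray',back(c,f([(363,226),(265,305),(405,435),(503,348)]),z))
for z in(10,7):rep('stray',back(c,f([(157,53),(62,132),(157,214),(253,135)]),z))
e=cv2.fitEllipse
rep('tape',back(c,f([(540,150),(708,160),(625,85),(620,220)]),10))
c=robot.calibration('side')
f=lambda L:np.array(L)/5+[235-.4,180-.4]
rep('carton',back(c,f([(426,395),(497,391),(523,445),(437,455)]),46))
rep('box',back(c,f([(248,354),(308,350),(329,390),(270,398)]),18))
rep('ctray',back(c,f([(236,262),(329,257),(357,317),(251,328)]),10))
rep('spool',back(c,f([(434,328),(544,328),(489,305),(489,352)]),42))
rep('jar',back(c,f([(225,457),(306,457),(266,430),(266,484)]),30))
E
```

```text
btray [[463.0, -262.0], [403.0, -258.0], [398.0, -330.0], [459.0, -334.0]] mean [ 430.6 -296.    10. ] sides [60.2 71.9 60.4 71.7]
btray [[465.0, -262.0], [404.0, -257.0], [400.0, -329.0], [461.0, -333.0]] mean [ 432.5 -295.4    7. ] sides [60.4 72.1 60.6 72. ]
stray [[466.0, -148.0], [403.0, -148.0], [402.0, -201.0], [464.0, -203.0]] mean [ 433.9 -175.    10. ] sides [63.  53.6 61.4 55.6]
stray [[468.0, -147.0], [405.0, -147.0], [404.0, -200.0], [466.0, -202.0]] mean [ 435.8 -174.     7. ] sides [63.2 53.8 61.6 55.8]
tape [[551.0, -290.0], [601.0, -342.0], [608.0, -296.0], [546.0, -333.0]] mean [ 576.3 -315.4   10. ] sides [71.8 46.1 71.9 42.6]
carton [[470.0, 296.0], [433.0, 294.0], [424.0, 359.0], [467.0, 367.0]] mean [448.4 329.1  46. ] sides [37.6 65.5 44.2 70.8]
box [[570.0, 173.0], [535.0, 170.0], [523.0, 226.0], [555.0, 234.0]] mean [545.6 200.6  18. ] sides [34.7 57.3 33.6 62.6]
ctray [[584.0, 8.0], [524.0, 5.0], [507.0, 105.0], [570.0, 117.0]] mean [546.3  58.7  10. ] sides [ 60.  101.6  64.9 108.9]
spool [[463.0, 199.0], [401.0, 204.0], [430.0, 168.0], [434.0, 235.0]] mean [431.6 201.4  42. ] sides [62.1 46.  66.5 46. ]
jar [[575.0, 329.0], [533.0, 332.0], [555.0, 299.0], [553.0, 361.0]] mean [554.  330.4  30. ] sides [41.8 39.6 62.1 38.7]
```

Request:
drive_tool:
  targets:
    - [[-2, 1.7, 0, -0.07], [-6, 5.2, 0, -0.2], [-10, 8.7, 0, -0.34], [-13.8, 12, 0, -0.48], [-17.6, 15.4, 0, -0.62], [-21.4, 18.7, 0, -0.76], [-25.2, 22, 0, -0.9], [-29, 25.3, 0, -1.04], [-32.8, 28.6, 0, -1.18], [-36.6, 32, 0, -1.328]]

```text
time_s: 1.15
position: [435.7, -262.8, 234.7]
orientation: [-2.228, 2.215, -0.0]
force: [1.0, -0.2, 0.1]
width: 87.4
finger_force: 0.0
```

```bash
python3 - <<'E'
from h import *
w=robot.calibration('wrist');np.save('w1.npy',w,allow_pickle=True);cv2.imwrite('pics/w1.png',robot.camera('wrist'))
E
```

Request:
drive_tool:
  targets:
    - [[-2, -0.4, 0, 0], [-6, -0.8, 0, 0], [-11, -1.3, 0, 0], [-16, -1.8, 0, 0], [-21, -2.3, 0, 0], [-26, -2.9, 0, 0], [-31, -3.4, 0, 0], [-36, -4, 0, 0], [-41, -4.5, 0, 0], [-45.6, -5, 0, 0]]

```text
time_s: 2.2
position: [484.6, 193.4, 234.7]
orientation: [-2.222, 2.221, -0.0]
force: [1.7, -0.5, -0.9]
width: 87.7
finger_force: 0.0
```

Request:
drive_tool:
  targets:
    - [[-3, 0, 0, 0], [-6, 0, 0, 0], [-8.5, 0, 0, 0], [-10, 0, 0, 0], [-10, 0, 0, 0], [-10, 0, 0, 0], [-10, 0, 0, 0], [-10, 0, 0, 0], [-10, 0, 0, 0], [-10, 0, 0, 0]]

```text
time_s: 3.2
position: [485.1, 290.8, 234.8]
orientation: [-2.221, 2.222, 0.0]
force: [-1.2, -0.4, -0.1]
width: 87.5
finger_force: 0.0
```

```bash
python3 - <<'E'
from h import *
w=robot.calibration('wrist');np.save('w2.npy',w,allow_pickle=True);cv2.imwrite('pics/w2.png',robot.camera('wrist'))
s=robot.read_state();print(s['position'],s['joint_pos'],s['time_s'])
E
```

```text
[485.04217457 290.89961291 234.71552715] [ 8.86189849e-01  1.79375167e-01 -2.33427873e-01 -2.66632303e-05
 -1.15776084e+00 -8.86646514e-01] 3.25
```

View pics/w2.png

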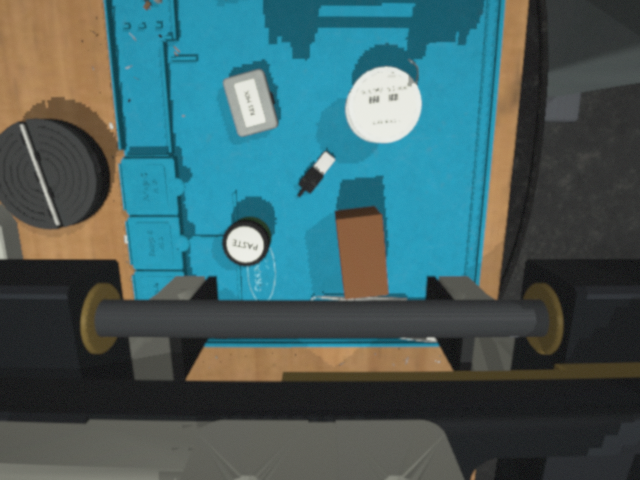

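View pics/w1.png

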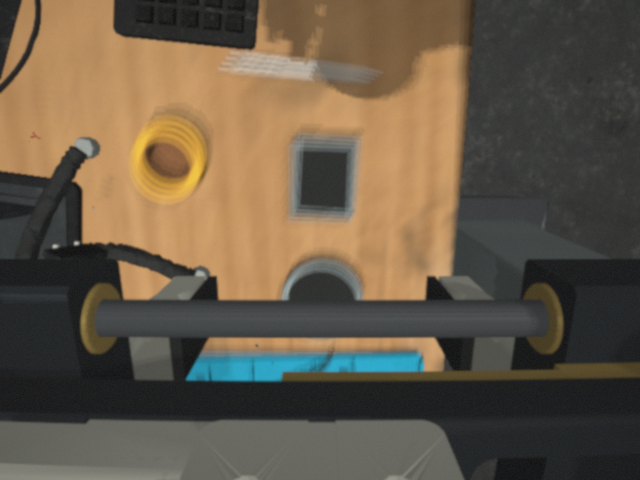

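```bash
python3 - <<'E'
from h import *
np.set_printoptions(suppress=True,precision=1)
L=lambda n:np.load(n,allow_pickle=True).item()
c=L('w2.npy')
print('box',back(c,[(224,77),(266,69),(277,128),(237,138)],18),back(c,[(224,77),(266,69),(277,128),(237,138)],18).mean(0))
print('jar',back(c,[(222,242),(268,242),(245,220)],30));print('spool',back(c,[(346,105),(422,105),(384,67),(384,143)],42))
print('carton',back(c,[(336,216),(381,211),(344,295),(388,295)],46))
print('black usb',back(c,[(297,193),(335,155)],5))
c=L('w1.npy')
print('btray',back(c,[(292,135),(356,136),(355,219),(290,217)],10))
print('stray',back(c,[(282,295),(323,257),(363,295)],10))
for z in(10,50,90): print('clip',z,back(c,[(200,272),(88,148)],z))
print('clipscene',[ (z,back(robot.calibration('scene'),[(460,317),(536,328)],z)) for z in (10,50,90)])
crop('pics/w2.png','pics/w2c.png',210,50,220,255,2.3)
E
```

```text
box [[568.9 174.   18. ]
 [532.3 167.8  18. ]
 [524.  217.2  18. ]
 [560.  225.7  18. ]] [546.3 196.2  18. ]
jar [[576.1 318.6  30. ]
 [533.7 318.6  30. ]
 [553.9 298.   30. ]]
spool [[464.5 199.5  42. ]
 [402.  199.3  42. ]
 [434.3 170.1  42. ]
 [432.3 229.9  42. ]]
carton [[472.1 291.3  46. ]
 [433.4 286.9  46. ]
 [464.2 364.2  46. ]
 [424.2 364.3  46. ]]
black usb [[507.9 276.9   5. ]
 [472.  241.3   5. ]]
btray [[ 462.5 -330.4   10. ]
 [ 404.2 -329.8   10. ]
 [ 403.2 -252.8   10. ]
 [ 465.3 -254.4   10. ]]
stray [[ 474.4 -174.6   10. ]
 [ 433.5 -214.7   10. ]
 [ 393.  -175.1   10. ]]
clip 10 [[ 555.4 -198.4   10. ]
 [ 652.6 -318.8   10. ]]
clip 50 [[ 542.6 -212.2   50. ]
 [ 629.4 -319.8   50. ]]
clip 90 [[ 529.9 -226.    90. ]
 [ 606.3 -320.8   90. ]]
clipscene [(10, array([[ 550.1, -191.6,   10. ],
       [ 652.6, -323.4,   10. ]])), (50, array([[ 518.8, -204.5,   50. ],
       [ 616.4, -329.8,   50. ]])), (90, array([[ 487.6, -217.4,   90. ],
       [ 580.1, -336.3,   90. ]]))]
```

View pics/w2c.png

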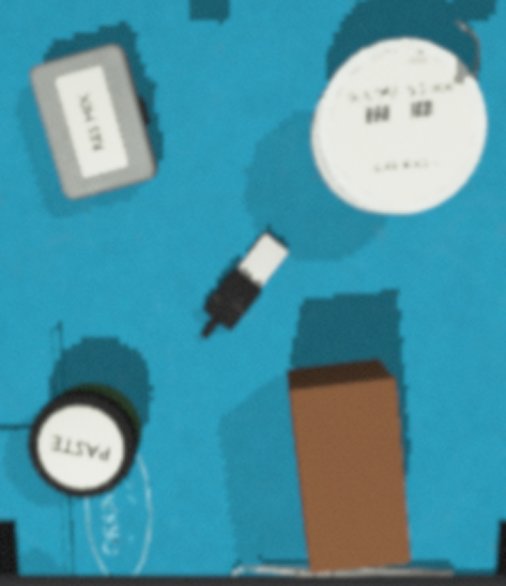

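w2 shows the box at about (251,103), the jar at (246,242), the spool at (384,105) and the carton top at (362,256). The measured sizes match the specs. I'll start with the carton.

Request:
drive_tool:
  targets:
    - [[-1.8, 1.9, 3, -0.05], [-3.6, 3.7, 7, -0.1], [-3.6, 3.7, 11.5, -0.1], [-3.6, 3.7, 15.5, -0.1], [-3.6, 3.7, 18, -0.1], [-3.6, 3.7, 19.5, -0.1], [-3.6, 3.7, 20.8, -0.1], [-3.6, 3.7, 21.7, -0.1], [-3.6, 3.7, 21.7, -0.1], [-3.6, 3.7, 21.7, -0.1]]
  claw: 1

```text
time_s: 4.25
position: [448.3, 327.5, 18.1]
orientation: [-2.329, 2.107, -0.0]
force: [-0.1, -0.6, 0.1]
width: 87.5
finger_force: 0.0
```

Request:
drive_tool:
  targets:
    - [[0, 0, 0, 0], [0, 0, 0, 0], [0, 0, 0, 0], [0, 0, 0, 0], [0, 0, 0, 0], [0, 0, 0, 0], [0, 0, 0, 0], [0, 0, -1, 0], [0, 0, -4, 0], [0, 0, -9, 0]]
  claw: 0
  force: 20

```text
time_s: 5.25
position: [446.4, 325.3, 106.2]
orientation: [2.324, -2.104, 0.001]
force: [0.1, 2.4, -1.4]
width: 39.9
finger_force: 19.9
```

Request:
drive_tool:
  targets:
    - [[1.5, -0.5, -2, 0], [4, -1.5, -4, -0.03], [8, -3, -6, -0.03], [11.5, -4.4, -6, -0.03], [13.8, -5.3, -6, -0.03], [14.8, -5.7, -6, -0.03], [14.8, -5.7, -6, -0.03], [14.8, -5.7, -6, -0.03], [14.8, -5.7, -6, -0.03], [14.8, -5.7, -6, -0.03]]

```text
time_s: 6.25
position: [519.1, 186.5, 167.5]
orientation: [2.362, -2.071, -0.0]
force: [0.1, 0.4, -0.5]
width: 40.1
finger_force: 19.9
```

```bash
python3 - <<'E'
from h import *
w=robot.calibration('wrist');np.save('w3.npy',w,allow_pickle=True);cv2.imwrite('pics/w3.png',robot.camera('wrist'))
print(robot.read_state()['position'])
E
```

```text
[519.15568963 186.40045622 167.51055784]
```

View pics/w3.png

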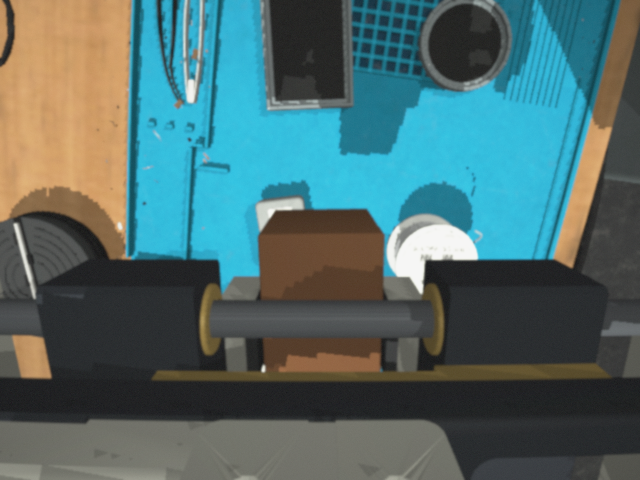

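w3 shows the carton tray's near outer corners at (267,109) and (353,106). The jar tray's rim is centred near (466,43).

```bash
python3 - <<'E'
from h import *
np.set_printoptions(suppress=True,precision=1)
c=np.load('w3.npy',allow_pickle=True).item()
P=back(c,[(267,109),(353,106),(262,0),(347,0)],10);print(P,np.linalg.norm(P[0]-P[1]))
d=P[0]-P[2];d2=P[1]-P[3];yaw=[np.arctan2(-v[0],v[1]) for v in(d,d2)];e=P[0]-P[1];print(yaw,np.arctan2(e[1],e[0]))
y=np.mean(yaw);print('center',(P[0]+P[1])/2-49*np.array([-np.sin(y),np.cos(y),0]))
print('jartray',back(c,[(421,43),(511,43),(466,88)],10))
E
```

```text
[[569.7 106.6  10. ]
 [507.2  96.2  10. ]
 [580.8  33.8  10. ]
 [521.9  26.1  10. ]] 63.375161424097435
[np.float64(0.15089655764297544), np.float64(0.20605032286153033)] 0.16400489602473095
center [547.2  53.2  10. ]
jartray [[465.4  46.8  10. ]
 [400.9  37.3  10. ]
 [427.   72.4  10. ]]
```

Request:
drive_tool:
  targets:
    - [[2, -0.2, 0, 0], [6, -0.5, 0, -0.03], [10, -0.8, 1, -0.03], [12.6, -1, 4, -0.03], [13.6, -1, 7.5, -0.03], [13.6, -1, 10.5, -0.03], [13.6, -1, 12.5, -0.03], [13.6, -1, 13.6, -0.03], [13.6, -1, 14.2, -0.03], [13.6, -1, 14.2, -0.03]]

```text
time_s: 7.3
position: [547.1, 52.5, 25.4]
orientation: [2.392, -2.036, -0.0]
force: [0.4, 0.6, -1.4]
width: 40.1
finger_force: 19.9
```

Request:
drive_tool:
  targets:
    - [[0, 0, 0.1, 0], [0, 0, 0.1, 0], [0, 0, 0.1, 0], [0, 0, 0.1, 0], [0, 0, -1, 0], [0, 0, -3, 0], [0, 0, -7, 0], [0, 0, -11, 0], [-2, 0, -14, 0], [-6, 0, -15, 0]]
  claw: 1

```text
time_s: 8.3
position: [539.1, 111.0, 180.5]
orientation: [-2.385, 2.036, -0.005]
force: [0.4, 0.6, -0.1]
width: 87.6
finger_force: 0.0
```

Request:
drive_tool:
  targets:
    - [[-2, -0.5, 0, 0], [-6, -1.5, 0, 0.05], [-10.5, -2.6, 0, 0.1], [-15, -3.7, 2, 0.16], [-18.5, -4.6, 5, 0.16], [-20.2, -5, 7, 0.16], [-20.2, -5, 7.5, 0.16], [-20.2, -5, 7.5, 0.16], [-20.2, -5, 7.5, 0.16], [-20.2, -5, 7.5, 0.16]]

```text
time_s: 9.3
position: [555.3, 318.3, 102.3]
orientation: [-2.219, 2.221, -0.0]
force: [-0.3, -1.2, 0.0]
width: 87.4
finger_force: 0.0
```

```bash
python3 - <<'E'
from h import *
w=robot.calibration('wrist')
s=robot.read_state();print(s['position'],s['orientation'])
im=robot.camera('wrist');print(proj(w,[[554.5,319,30]]))
cv2.imwrite('pics/w4.png',im);cv2.imwrite('pics/s4.png',robot.camera('scene'))
E
```

```text
[555.28531299 318.26263827 102.28176756] [-2.21898725e+00  2.22075653e+00 -1.67574054e-04]
[[322.29317406 254.51762525]]
```

View pics/w4.png

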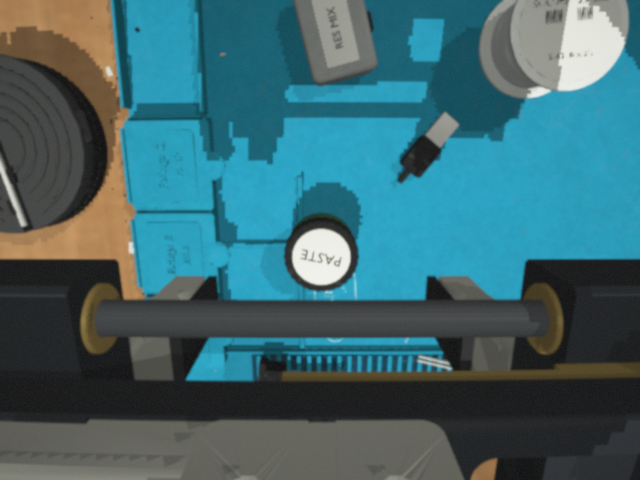

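w4 shows the jar centred at (321,254), 1 px from the prediction. I'll descend.

Request:
drive_tool:
  targets:
    - [[0, 0, 1.5, 0], [0, 0, 4, 0], [0, 0, 6, 0], [0, 0, 7.5, 0], [0, 0, 8.3, 0], [0, 0, 8.8, 0], [0, 0, 8.8, 0], [0, 0, 8.8, 0], [0, 0, 8.8, 0], [0, 0, 8.8, 0]]

```text
time_s: 10.4
position: [554.9, 319.1, 13.3]
orientation: [-2.221, 2.22, -0.0]
force: [-0.1, -0.3, -0.3]
width: 87.8
finger_force: 0.0
```

Request:
drive_tool:
  targets:
    - [[0, 0, 0, 0], [0, 0, 0, 0], [0, 0, 0, 0], [0, 0, 0, 0], [0, 0, 0, 0], [0, 0, 0, 0], [0, 0, 0, 0], [0, 0, -1, 0], [0, 0, -4, 0], [0, 0, -9, 0]]
  claw: 0

```text
time_s: 11.4
position: [552.8, 317.1, 100.8]
orientation: [2.216, -2.217, -0.001]
force: [2.2, 1.4, 0.3]
width: 43.5
finger_force: 20.0
```

Request:
drive_tool:
  targets:
    - [[2, 0.9, -1, 0], [6, 2.6, -1, 0], [10.5, 4.6, -1, 0], [15, 6.6, -1, 0], [19.5, 8.6, -1, 0], [23.5, 10.3, -1, 0], [26.5, 11.6, -1, 0], [27.8, 12.2, 0, 0], [27.8, 12.2, 1, 0], [27.8, 12.2, 1, 0]]

```text
time_s: 12.4
position: [432.5, 40.7, 91.7]
orientation: [2.22, -2.221, -0.001]
force: [-0.4, -0.1, -0.9]
width: 43.3
finger_force: 20.0
```

```bash
python3 - <<'E'
from h import *
np.set_printoptions(suppress=True,precision=1)
w=robot.calibration('wrist')
s=robot.read_state();print(s['position'],s['orientation'])
cv2.imwrite('pics/w5.png',robot.camera('wrist'));print(proj(w,[[433,40,10],[433,40-33,10],[466,40,10],[400,40,10]]))
E
```

```text
[432.5  40.7  91.7] [ 2.2 -2.2 -0. ]
[[319.7 248. ]
 [319.6 193.3]
 [264.9 248.1]
 [374.5 247.9]]
```

View pics/w5.png

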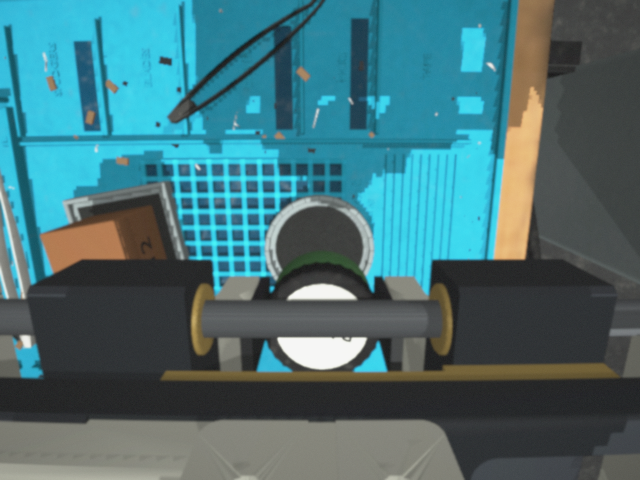

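w5 shows the jar tray's rim spanning columns 265–374 with its top at row 196, which matches the prediction. I'll lower the jar and release it.

Request:
drive_tool:
  targets:
    - [[0, 0, 1, 0], [0, 0, 3, 0], [0, 0, 5, 0], [0, 0, 6.2, 0], [0, 0, 6.8, 0], [0, 0, 7.1, 0], [0, 0, 7.2, 0], [0, 0, 7.2, 0], [0, 0, 7.2, 0], [0, 0, 7.2, 0]]

```text
time_s: 13.45
position: [433.0, 40.9, 21.0]
orientation: [-2.221, 2.221, -0.0]
force: [0.1, -0.5, -0.2]
width: 43.2
finger_force: 20.0
```

Request:
drive_tool:
  targets:
    - [[0, 0, 0, 0], [0, 0, 0, 0], [0, 0, 0, 0], [0, 0, 0, 0], [0, 0, -0.5, 0], [0, 0, -3, 0], [0, 0, -7, 0], [0, 0, -11, 0], [-2, 0, -14, 0], [-6, 0, -15, 0]]
  claw: 1

```text
time_s: 14.45
position: [433.7, 100.8, 174.5]
orientation: [-2.215, 2.22, -0.002]
force: [2.2, 1.9, -0.4]
width: 87.8
finger_force: 0.0
```

Request:
drive_tool:
  targets:
    - [[-2, 0, 0, 0], [-6, 0, 0, 0], [-9, 0, 1, 0], [-9.9, 0, 4, 0], [-9.9, 0, 8, 0], [-9.9, 0, 11, 0], [-9.9, 0, 13, 0], [-9.9, 0, 14.2, 0], [-9.9, 0, 14.6, 0], [-9.9, 0, 14.6, 0]]

```text
time_s: 15.45
position: [432.5, 199.6, 24.4]
orientation: [2.221, -2.221, 0.0]
force: [-0.4, 0.6, 0.9]
width: 87.9
finger_force: 0.0
```

Request:
drive_tool:
  targets:
    - [[0, 0, 0, 0], [0, 0, 0, 0], [0, 0, 0, 0], [0, 0, 0, 0], [0, 0, 0, 0], [0, 0, 0, 0], [0, 0, 0, 0], [0, 0, -1, 0], [0, 0, -4, 0], [0, 0, -9, 0]]
  claw: 0
  force: 25

```text
time_s: 16.45
position: [430.6, 197.9, 113.3]
orientation: [2.216, -2.217, -0.001]
force: [1.1, 1.9, -2.1]
width: 59.0
finger_force: 25.0
```

Request:
drive_tool:
  targets:
    - [[2, 0, -0.5, 0], [6, 0, -0.5, 0], [10.7, 0, -0.5, 0], [15.4, 0, -0.5, 0], [20.2, 0, -0.5, 0], [25, -0.1, -0.5, 0], [29.6, -0.1, -0.5, 0], [33.5, -0.1, -0.5, 0], [36.3, -0.1, -0.5, 0], [37.4, -0.1, -0.5, 0]]

```text
time_s: 17.45
position: [432.8, -176.4, 119.6]
orientation: [2.218, -2.224, -0.001]
force: [-0.6, 0.4, -2.3]
width: 59.1
finger_force: 25.0
```

```bash
python3 - <<'E'
from h import *
np.set_printoptions(suppress=True,precision=1)
robot.camera('scene');robot.camera('scene')
w=robot.calibration('wrist')
s=robot.read_state();print(s['position'],s['orientation'])
cv2.imwrite('pics/w6.png',robot.camera('wrist'));print(proj(w,[[434,-175,10],[434,-175-41,10],[475,-175,10],[393,-175,10]]))
print(proj(w,[[463,-261,7],[403,-258,7],[398,-330,7],[459,-334,7]]))
E
```

```text
[ 433.1 -175.3  119.5] [ 2.2 -2.2 -0. ]
[[319.3 238.3]
 [319.  176.7]
 [258.1 238.5]
 [380.4 238.1]]
[[272.6 104.4]
 [368.  109.1]
 [379.  -16.6]
 [275.9 -23.8]]
```

View pics/w6.png

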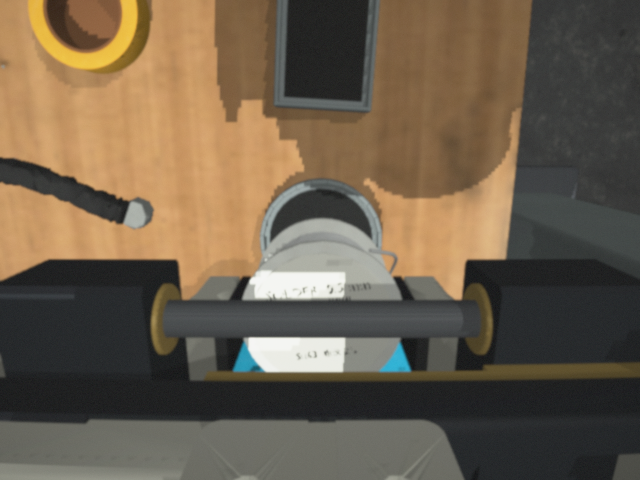

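w6 shows the spool tray's rim spanning columns 261–383 with its top at row 179, giving a tray centre of about (432,-174). The box tray's near corners are at (276,106) and (370,112).

Request:
drive_tool:
  targets:
    - [[-0.1, 0.1, 1, 0], [-0.1, 0.1, 3, 0], [-0.1, 0.1, 5.5, 0], [-0.1, 0.1, 7.2, 0], [-0.1, 0.1, 8.2, 0], [-0.1, 0.1, 8.7, 0], [-0.1, 0.1, 8.9, 0], [-0.1, 0.1, 9, 0], [-0.1, 0.1, 9, 0], [-0.1, 0.1, 9, 0]]

```text
time_s: 18.6
position: [432.3, -172.6, 31.0]
orientation: [-2.222, 2.221, 0.0]
force: [-6.5, 7.3, 15.3]
width: 59.2
finger_force: 25.0
```

Request:
drive_tool:
  targets:
    - [[0, 0, 0, 0], [0, 0, 0, 0], [0, 0, 0, 0], [0, 0, 0, 0], [0, 0, -0.5, 0], [0, 0, -3, 0], [0, 0, -7, 0], [0, 0, -11, 0], [-2, 0, -14, 0], [-6, 0, -15, 0]]
  claw: 1

```text
time_s: 19.6
position: [434.3, -113.8, 183.2]
orientation: [-2.216, 2.222, -0.006]
force: [0.6, 0.5, 0.6]
width: 87.7
finger_force: 0.0
```

```bash
python3 - <<'E'
from h import *
np.set_printoptions(suppress=True,precision=1)
robot.camera('scene')
w=robot.calibration('wrist')
print(robot.read_state()['position'])
im=robot.camera('wrist');cv2.imwrite('pics/w7.png',im)
hsv=cv2.cvtColor(im,cv2.COLOR_BGR2HSV)
m=((hsv[...,1]<45)&(hsv[...,2]>150)).astype('uint8');m[262:]=0
n,l,st,ce=cv2.connectedComponentsWithStats(cv2.morphologyEx(m,cv2.MORPH_OPEN,np.ones((3,3))))
for i in range(1,n):
    if st[i,4]>300: print(st[i],ce[i],back(w,[ce[i]],48))
for z in (42,48,52): print(z,proj(w,[[432,-174,z],[462,-174,z],[402,-174,z],[432,-204,z],[432,-144,z]]).tolist())
E
```

```text
[ 434.5 -109.4  183.6]
[ 283   94   88   90 6128] [326.3 138.7] [[ 431.5 -173.8   48. ]]
42 [[325.50948475225647, 138.3132507411214], [283.25146122176506, 138.39354890275695], [367.81291958856815, 138.32640221905504], [325.5643353104966, 93.93527171385301], [325.4531829684942, 180.72226476292295]]
48 [[325.54104205647064, 138.33205348513815], [282.3970990771095, 138.4149440495704], [368.73222793253524, 138.34655942755597], [325.59779621229075, 93.00170842345264], [325.482779336147, 181.6099570470926]]
52 [[325.5628268584517, 138.3450335352819], [281.8073512464089, 138.42973520434447], [369.36682847141446, 138.3605001789893], [325.62091312284247, 92.35675185982885], [325.503191895583, 182.22223968364347]]
```

Request:
drive_tool:
  targets:
    - [[-2, -0.7, 0, 0], [-6, -2.2, 0, -0.05], [-10.5, -3.9, 0, -0.1], [-15, -5.5, 0, -0.165], [-19.5, -7.2, 0, -0.165], [-24, -8.8, 0, -0.165], [-28, -10.3, 2, -0.165], [-30.5, -11.2, 5, -0.165], [-30.5, -11.2, 8, -0.165], [-30.5, -11.2, 8, -0.165]]

```text
time_s: 20.7
position: [542.0, 190.5, 95.1]
orientation: [2.391, -2.025, -0.004]
force: [-1.4, -0.8, -1.0]
width: 87.5
finger_force: 0.0
```

```bash
python3 - <<'E'
from h import *
np.set_printoptions(suppress=True,precision=2)
robot.camera('scene');robot.camera('scene')
w=robot.calibration('wrist')
s=robot.read_state();print(s['position'],s['orientation'])
im=robot.camera('wrist');cv2.imwrite('pics/w8.png',im)
hsv=cv2.cvtColor(im,cv2.COLOR_BGR2HSV)
m=((hsv[...,1]<60)&(hsv[...,2]>70)).astype('uint8');m[262:]=0
n,l,st,ce=cv2.connectedComponentsWithStats(cv2.morphologyEx(m,cv2.MORPH_OPEN,np.ones((3,3))))
for i in range(1,n):
    if st[i,4]>300:
        r=cv2.minAreaRect(np.argwhere(l==i)[:,::-1].astype(np.float32));print(st[i],r,back(w,[r[0]],18))
B=back(w,cv2.boxPoints(r),18)
p=proj(w,[[546,196,18]]);print(p)
E
```

```text
[544.47 190.96  99.52] [ 2.4  -2.03 -0.  ]
[ 195    0   26   87 1070] ((207.5, 43.0), (86.0, 25.0), 90.0) [[623.49  87.36  18.  ]]
[ 300    0  116   98 1986] ((357.4999694824219, 48.49999237060547), (114.99998474121094, 96.99998474121094), -0.0) [[543.31  77.09  18.  ]]
[ 558    0   67   48 2623] ((591.0, 23.5), (47.0, 66.0), 90.0) [[420.58  41.7   18.  ]]
[534  56  68  29 623] ((569.32861328125, 72.42262268066406), (16.928783416748047, 69.63056945800781), 75.20323944091797) [[425.29  68.31  18.  ]]
[ 281  210   65   52 3072] ((313.0, 235.5), (51.0, 64.0), 90.0) [[550.4  183.36  18.  ]]
[[316.86 256.69]]
```

```bash
python3 - <<'E'
from h import *
np.set_printoptions(suppress=True,precision=2)
w=robot.calibration('wrist')
im=cv2.imread('pics/w8.png')
hsv=cv2.cvtColor(im,cv2.COLOR_BGR2HSV)
m=((hsv[...,1]<80)&(hsv[...,2]>60)).astype('uint8');m[296:]=0;m[:150]=0;m[:,:225]=0;m[:,425:]=0
n,l,st,ce=cv2.connectedComponentsWithStats(cv2.morphologyEx(m,cv2.MORPH_OPEN,np.ones((3,3))))
for i in range(1,n):
    if st[i,4]>300:
        r=cv2.minAreaRect(np.argwhere(l==i)[:,::-1].astype(np.float32));B=back(w,cv2.boxPoints(r),18)
        print(st[i],r,back(w,[r[0]],18));print(B)
        for y in range(215,296,10):
            k=np.where(l[y]==i)[0];print(y,k.min(),k.max()) if len(k) else 0
print(proj(w,[[569,174,18],[532,168,18],[524,217,18],[560,226,18]]))
E
```

```text
[ 280  209   67   87 5053] ((314.3780212402344, 252.40245056152344), (84.36969757080078, 62.283390045166016), 83.6598129272461) [[548.75 194.37  18.  ]]
[[573.33 174.44  18.  ]
 [537.92 164.38  18.  ]
 [522.93 215.32  18.  ]
 [560.24 226.19  18.  ]]
215 285 341
225 280 342
235 282 343
245 283 344
255 284 345
265 285 345
275 286 345
285 287 346
295 291 306
[[286.12 214.37]
 [349.44 214.63]
 [347.81 293.12]
 [288.52 297.55]]
```

Request:
drive_tool:
  targets:
    - [[-0.4, -0.4, 1.5, 0], [-0.4, -0.4, 4, 0], [-0.4, -0.4, 6, 0], [-0.4, -0.4, 7.3, 0], [-0.4, -0.4, 8, 0], [-0.4, -0.4, 8.4, 0], [-0.4, -0.4, 8.5, 0], [-0.4, -0.4, 8.5, 0], [-0.4, -0.4, 8.5, 0], [-0.4, -0.4, 8.5, 0]]

```text
time_s: 21.85
position: [548.2, 196.6, 15.1]
orientation: [-2.396, 2.03, -0.0]
force: [0.4, 0.0, -0.2]
width: 87.6
finger_force: 0.0
```

Request:
drive_tool:
  targets:
    - [[0, 0, 0, 0], [0, 0, 0, 0], [0, 0, 0, 0], [0, 0, 0, 0], [0, 0, 0, 0], [0, 0, 0, 0], [0, 0, 0, 0], [0, 0, -1, 0], [0, 0, -4, 0], [0, 0, -9, 0]]
  claw: 0
  force: 15

```text
time_s: 22.85
position: [546.0, 195.0, 103.2]
orientation: [2.392, -2.027, -0.003]
force: [1.8, -0.1, -0.6]
width: 38.0
finger_force: 14.5
```

Request:
drive_tool:
  targets:
    - [[2, 0.85, -1.5, 0], [6, 2.55, -3, 0], [10.5, 4.46, -4, 0.05], [15, 6.37, -4, 0.1], [19.5, 8.28, -4, 0.15], [24, 10.2, -4, 0.2], [28.5, 12.1, -4, 0.227], [33, 14, -4, 0.227], [37.5, 15.9, -4, 0.227], [41, 17.4, -4, 0.227]]

```text
time_s: 23.85
position: [442.7, -238.9, 145.5]
orientation: [-2.15, 2.289, -0.001]
force: [0.1, -0.6, -0.0]
width: 37.7
finger_force: 14.5
```

```bash
python3 - <<'E'
from h import *
for i in range(4): robot.camera('scene')
s=robot.read_state();print(s['position'],s['orientation'],s['width'])
E
```

```text
[ 443.19426791 -237.54094675  145.04005128] [-2.14832354e+00  2.29179700e+00 -4.44585492e-04] 37.63459420290423
```

```bash
python3 - <<'E'
from h import *
np.set_printoptions(suppress=True,precision=1)
w=robot.calibration('wrist')
im=robot.camera('wrist');cv2.imwrite('pics/w9.png',im)
crop('pics/w9.png','pics/w9c.png',200,0,260,290,2)
m=(im.max(2)<75).astype('uint8');m[290:]=0
q=proj(w,[[430,-294,6]]);print(q)
n,l,st,ce=cv2.connectedComponentsWithStats(cv2.morphologyEx(m,cv2.MORPH_OPEN,np.ones((3,3))))
for i in range(1,n):
    if st[i,4]>500:
        r=cv2.minAreaRect(np.argwhere(l==i)[:,::-1].astype(np.float32));print(st[i],r)
        if abs(r[0][0]-q[0,0])<40: print(back(w,[r[0]],6),back(w,cv2.boxPoints(r),6))
E
```

```text
[[334.3 149.4]]
[  510     0   130   230 25850] ((574.5, 114.49998474121094), (128.99996948242188, 228.99996948242188), 0.0)
[ 300  102   70   89 5907] ((334.5, 146.0), (88.0, 69.0), 90.0)
[[ 429.7 -296.3    6. ]] [[ 451.7 -327.5    6. ]
 [ 404.2 -324.5    6. ]
 [ 406.5 -263.6    6. ]
 [ 456.4 -266.8    6. ]]
[   0  182  225  108 7956] ((112.0, 235.5), (107.0, 224.0), 90.0)
[ 419  231  208   59 6164] ((522.5, 260.0), (58.0, 207.0), 90.0)
```

View pics/w9c.png

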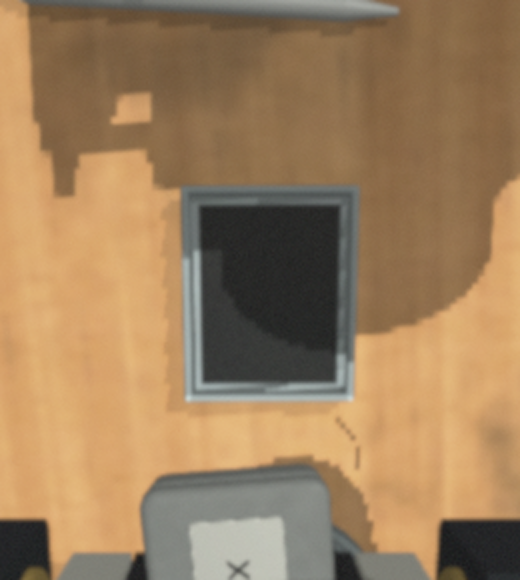

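w9 shows the box tray's floor centred at crop (270,293), giving a tray centre of about (430,-295.5). The held box is square to the tray.

Request:
drive_tool:
  targets:
    - [[1.5, 0.3, 0, 0], [4, 0.7, 1, 0], [5.5, 0.9, 3, 0], [5.9, 0.9, 6, 0], [5.9, 0.9, 8.5, 0], [5.9, 0.9, 10.5, 0], [5.9, 0.9, 11.7, 0], [5.9, 0.9, 12.2, 0], [5.9, 0.9, 12.3, 0], [5.9, 0.9, 12.3, 0]]

```text
time_s: 25.1
position: [431.7, -294.9, 22.3]
orientation: [-2.152, 2.288, -0.002]
force: [-0.1, -0.7, 0.4]
width: 37.7
finger_force: 14.5
```

Request:
drive_tool:
  targets:
    - [[0, 0, 0, 0], [0, 0, 0, 0], [0, 0, 0, 0], [0, 0, 0, 0], [0, 0, -0.5, 0], [0, 0, -3, 0], [0, 0, -7, 0], [0, 0, -11, 0], [-2, 0, -14, 0], [-6, 0, -15, 0]]
  claw: 1

```text
time_s: 26.1
position: [436.4, -236.3, 175.3]
orientation: [-2.147, 2.29, -0.008]
force: [1.2, 0.5, -0.4]
width: 87.5
finger_force: 0.0
```

Request:
drive_tool:
  targets:
    - [[0, 0, 0, 0], [0, 0, 0, 0], [0, 0, 0, 0], [0, 0, 0, 0], [0, 0, 0, 0], [0, 0, 0, 0], [0, 0, 0, 0], [0, 0, 0, 0], [0, 0, 0, 0], [0, 0, 0, 0]]

```text
time_s: 27.1
position: [434.7, -235.1, 171.6]
orientation: [2.152, -2.289, -0.0]
force: [-1.0, 0.1, -0.9]
width: 87.6
finger_force: 0.0
```

```bash
python3 - <<'E'
from h import *
np.set_printoptions(suppress=True,precision=1)
w=robot.calibration('wrist');im=robot.camera('wrist');cv2.imwrite('pics/w10.png',im)
t=np.array([430,-295.5]);y=-0.065;ax=np.array([np.cos(y),np.sin(y)]);ay=np.array([-np.sin(y),np.cos(y)])
def prof(im,c,t,ax,z,h,st=2):
    s=np.arange(-h,h+1,st);P=np.array([[*(t+k*ax),z] for k in s]);q=np.rint(proj(c,P)).astype(int)
    print([(int(k),im[v,u].tolist()) for k,(u,v) in zip(s,q)])
print('box x');prof(im,w,t+10*ay,ax,24,36,3);print('box y');prof(im,w,t-12*ax,ay,24,40,3)
s=robot.camera('scene');cv2.imwrite('pics/s10.png',s);d=robot.camera('side');cv2.imwrite('pics/d10.png',d)
for n,I in(('scene',s),('side',d)):
    c=robot.calibration(n);hsv=cv2.cvtColor(I,cv2.COLOR_BGR2HSV)
    q=proj(c,[[547,53,30]])[0].astype(int)
    m=((hsv[...,0]<15)&(hsv[...,1]>90)&(hsv[...,2]<200)).astype('uint8');M=np.zeros_like(m);M[q[1]-35:q[1]+35,q[0]-35:q[0]+35]=1;m&=M
    k,l,st,ce=cv2.connectedComponentsWithStats(m);i=1+np.argmax(st[1:,4]);print(n,st[i])
    y=.16;C=np.array([[x*np.cos(y)-b*np.sin(y)+547,x*np.sin(y)+b*np.cos(y)+53,z] for z in(6,52) for x in(-20.5,20.5) for b in(-37.5,37.5)])
    p=proj(c,C);print('pred bbox',p.min(0),p.max(0)-p.min(0));
    h=cv2.convexHull(p.astype(np.float32)).astype(np.int32);e=np.zeros_like(m);cv2.fillConvexPoly(e,h,1);b=(l==i);print('IoU',(b&(e>0)).sum()/(b|(e>0)).sum())
E
```

```text
box x
[(-36, [90, 138, 183]), (-33, [96, 146, 193]), (-30, [107, 149, 187]), (-27, [137, 137, 129]), (-24, [138, 138, 129]), (-21, [49, 52, 50]), (-18, [65, 68, 65]), (-15, [115, 119, 117]), (-12, [153, 160, 156]), (-9, [199, 208, 205]), (-6, [235, 241, 240]), (-3, [234, 240, 239]), (0, [193, 203, 201]), (3, [219, 227, 225]), (6, [235, 240, 239]), (9, [228, 235, 233]), (12, [179, 186, 182]), (15, [180, 187, 184]), (18, [134, 140, 136]), (21, [44, 45, 46]), (24, [125, 125, 117]), (27, [142, 145, 135]), (30, [92, 130, 169]), (33, [87, 131, 172]), (36, [98, 149, 195])]
box y
[(-40, [67, 98, 126]), (-37, [66, 97, 125]), (-34, [93, 96, 91]), (-31, [84, 87, 81]), (-28, [37, 37, 37]), (-25, [115, 121, 117]), (-22, [115, 120, 117]), (-19, [115, 120, 117]), (-16, [112, 117, 114]), (-13, [112, 116, 114]), (-10, [114, 119, 115]), (-7, [113, 117, 115]), (-4, [114, 118, 116]), (-1, [112, 117, 113]), (2, [114, 118, 114]), (5, [114, 118, 115]), (8, [116, 121, 117]), (11, [180, 187, 183]), (14, [183, 190, 186]), (17, [183, 190, 186]), (20, [177, 185, 180]), (23, [166, 172, 168]), (26, [48, 52, 49]), (29, [100, 101, 96]), (32, [107, 108, 102]), (35, [137, 148, 153]), (38, [88, 134, 174])]
scene [365 238  34  34 696]
pred bbox [363.8 236.8] [35.4 35.2]
IoU 0.8009205983889528
side [257 197  63  46 973]
pred bbox [284.4 219.7] [17.  23.5]
IoU 0.279467680608365
```

```bash
python3 - <<'E'
from h import *
np.set_printoptions(suppress=True,precision=1)
for n,f in(('scene','pics/s10.png'),('side','pics/d10.png')):
    c=robot.calibration(n);I=cv2.imread(f);hsv=cv2.cvtColor(I,cv2.COLOR_BGR2HSV)
    m=((hsv[...,1]<60)&(hsv[...,2]>185)).astype('uint8')
    for name,P in(('jar',[433,40,36]),('spool',[432,-174,48])):
        q=proj(c,[P])[0].round().astype(int);M=np.zeros_like(m);M[q[1]-16:q[1]+16,q[0]-16:q[0]+16]=1
        k,l,st,ce=cv2.connectedComponentsWithStats(m&M);i=1+np.argmax(st[1:,4]);print(n,name,q,st[i],back(c,[ce[i]],P[2]))
E
```

```text
scene jar [352 277] [345 271  15  12 127] [[434.2  42.3  36. ]]
scene spool [423 331] [407 319  32  28 708] [[ 426.2 -176.7   48. ]]
side jar [329 227] [319 211  17   5  49] [[434.6 -87.6  36. ]]
side spool [326 202] [319 196  17   9  91] [[ 430.9 -180.2   48. ]]
```

```bash
python3 -c "
from workcell import robot
print(robot.close_job())"
```

```text
the job is handed in; nothing more can be done
None
```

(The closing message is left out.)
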